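Uncover the suction-table control box and hold its enabling plunger half-way

ROBOT

A 6-joint arm with a two-finger parallel gripper is mounted at the origin on the work surface; the furniture and walls round the work are solid. World frame = base frame: x ahead of the robot, y to its left, z up, the work surface at z = 0. Lengths are in m, angles in rad, forces in N, time in s.
With the tool pointing down it reaches from about 0.275 to 0.85 m from the base axis. Payload 19 kg.
Tool frame: the origin (TCP) lies midway between the tips of the shut fingers; the grasp point (between the pads) lies 19 mm behind it; z points along the fingers, y is the line along which they close (so a half turn about z gives the same grasp; the last joint's range is limited). The gripper opens to 85 mm and grips with 20 to 120 N. Pads are 22 mm wide; open, the fingers measure 114 mm over their backs; the gripper's body (76 mm by 85 mm) begins 54 mm behind the grasp point. The pads swing forward as they close: fully open they stand 13 mm farther back than shut.
Start: joints at [-1.47, 0.15, 1.437, -0, 1.554, -0.134], TCP at [0.134, -0.559, 0.192] pointing down, gripper open.
Joint ranges: [-2.8, 2.8], [-0.68, 2.1], [0.12, 2.68], [-1.39, 4.53], [0.16, 2.79], [-2.81, 2.81]. Speed limits (rad/s): [1.89, 1.89, 2.22, 3.01, 3.01, 3.01].

INTERFACE

Orientations are given as a unit quaternion [w, x, y, z].
In Python, from plant import * gives the robot as it stands. The module is installed in compiled form; this text tells all that it offers.
- The arm moves only by the tool step_arm, never from a script. Its argument "increments" is one flat list of numbers, 6 for each row, row after row: the shift along the tool's x, y, z as a fraction of full scale, then the turn, a rotation vector about the tool's x, y, z as a fraction of full scale. A call has 1 to 12 rows; each row is the pose to reach, as a shift and turn from the pose commanded when the call began, along the tool's axes at that moment; what a row does not reach only later rows make up. Full scale, the value 1, is 0.25 m for a shift and 1.5 rad for a turn. A row lasts 1/10 s, in which the tool goes at most 50 mm and 8.59 degrees, less where a joint would pass 70% of its speed; a pose out of reach is approached as far as the arm can. A call with a number of a shift or a turn outside -1 to 1 is refused whole. A call with a gripper value outside its range is refused whole. "jaw" is the closure, from 0 (fully open) to 1 (shut), set as the call begins (left out, the last holds). The fingers move at their own pace and stop on an object; the grip force is fixed at half the most. Time passes only in rows, so rows that repeat a pose let the fingers close. It gives the time, the measured TCP pose, the force, the opening and the grip force at its end, in the units of the state.
- read_state(): the state, without advancing time (a new reading comes with each control period).
- get_image(name): name is "scene" or "top" or "wrist"; returns a dict with "img" (400x640x3 uint8, blue, green, red), "depth" (400x640 float32, m along the optical axis (not along the pixel's ray), 0 where there is no reading), "fx", "fy", "cx", "cy" (pixels), "camera_from_world" (4x4, takes a point from world to camera coordinates); the wrist camera has in their place "tool_from_camera" (4x4, takes a point from camera to tool coordinates, whose origin is the TCP and whose axes are the flange's). Camera axes: x right, y up, looking along -z (the intrinsics and any distortion apply to the point x, -y, -z); pixel columns grow to the right and rows downward; lengths in m; the calibration is good to about 2 mm. The wrist camera is an equidistant fisheye: a pixel r from the principal point sees the ray r / f radians off the axis. A picture is of the moment at which its call begins: read the wrist's pose just before it.
- close_job(): hands the job in; it is judged then, once.
The state is a dict: "time": time; "joint_pos": joint angles; "joint_vel": joint speeds; "joint_torque": joint torques, N m; "position": TCP position; "eef_rot": TCP orientation; "force": force on the tool from outside, world axes, zero at the start; "moment": the same for the moment, N m; "width": opening from 0.0 (shut) to 1.0 (fully open); "gripper_force": force on a finger pad.
Only numpy, scipy, OpenCV 4.12 (cv2) and the standard library are available. Lean on these libraries where they do the work, as an engineer would, in place of code of your own. Each camera call takes 0.05 s, during which the arm holds its last target. There are 200 camera calls.

TASK

Run the suction table's pump: lift the loose yellow cover plate by its handle off the two pins of the grey control box, and lay it down, handle up, in the middle of the cork mat, lined up with the mat, without dropping it. Then press the green plunger in the box with the fingertips to half its travel (15 of its 30 mm) and keep it there, never near the bottom (that trips the pump): the program finishes while still holding the plunger down. Leave the red-lidded jar, the black loupe and the lead weight alone.

Things in the scene. Friction and masses are not known exactly. Their poses are not given: they have to be found in the camera images.
- box: Grey control box fixed to the table, 120 (x) x 190 (y) x 70 mm high, turned up to 20 degrees; low screw feet stick out 18 mm at its ends; origin at the centre of its underside, z up. Open well in its top, 96 (x) x 118 mm (y), with the plunger upright in the middle. Two steel pins, 8 mm diameter, stand 12 mm above its top at y = +78 and -78 mm.
- cover_grip (a point): Centre of the bar of the black bridge handle on the loose yellow cover plate. The bar runs along the plate's y: 90 mm long (62 mm clear between its two legs), 14 mm wide (x), 16 mm high, 24 mm of free gap under it. This point is 37 mm above the plate's underside. Axes are the plate's, z up. At the start it is 107 mm above the table, straight over the plunger.
- cover: The yellow cover plate with its handle, about 0.2 to 0.35 kg: 120 (x) x 190 (y) x 5 mm; origin at the centre of its underside, axes as cover_grip. Two 13 mm holes at y = +78 and -78 mm sit loosely on the box's pins; lifting it straight up 15 mm frees it.
- mat_top (a point): Centre of the upper face of the cork mat, 170 (x) x 240 (y) mm, 10 mm thick, fixed on the table; axes are the mat's. The long sides of mat and plate should run the same way (either way round).
- plunger_top (a point): Centre of the top face of the green plunger head, a disc of 42 mm diameter, 12 mm thick, in the box's well. Free, the top stands 58 mm above the table (12 mm under the box's rim); at half travel 43 mm; at the bottom 28 mm. It moves straight down.
- plunger (a joint): Travel of the plunger, m: 0 free, grows as it is pressed, 0.030 at the bottom; half-way is 0.015. A spring pushes it back up: about 3 N at the start of travel, 7.5 N half-way, 12 N at the bottom.
- red_jar: White screw jar with red lid, 55 mm diameter, 80 mm high, standing loose; origin at the centre of its underside. Leave it alone.
- loupe: Black loupe, 43 mm diameter, 38 mm high, standing loose; origin at the centre of its underside. Leave it alone.
- lead_weight: Grey cloth-covered lead weight, 100 x 46 x 27 mm, lying loose; origin at the centre of its underside. Leave it alone.
There are look-alikes about, which are no part of the job. Of the things that look like the box, the larger one is meant.

How it is judged:
On the way:
1. the cover plate lies flat, handle up, on the cork mat, lined up with it, and is let go (horizontal distance between cover_grip and mat_top below 0.045 m and z of cover_grip in the frame of mat_top between 0.032 and 0.042 m and angle between cover_grip's own z axis and vertical below 0.08 rad and angle between the x axis of cover_grip and the x axis of mat_top, either way round below 0.26 rad and contact force between the fingers and cover below 0.1 N and linear speed of cover below 0.03 m/s), for 0.2 s.
At the end, for the whole second after the job is handed in: The fingers hold the plunger still at 15 mm of travel (within 5.5 mm), pushing on it with more than 2 N; the cover plate lies at rest and untouched on the cork mat, flat, handle up, its centre within 45 mm of the mat's centre and its sides within 15 degrees of the mat's (all of step 1 and value of joint plunger between 0.0095 and 0.0205 m and velocity of joint plunger between -0.005 and 0.005 m/s and contact force between the fingers and plunger above 2 N); the arm keeps its last pose, push and grip.
It fails at once if the plunger is pressed near its bottom (past 26 mm) (value of joint plunger above 0.026 m).
It fails at once if the cover plate is dropped (falls free at over 0.6 m/s) (linear speed of cover above 0.6 m/s and contact force between the fingers and cover below 0.05 N).
It fails at once if the jar is moved by more than 25 mm (distance of red_jar from where it was at the start of the episode above 0.025 m).
It fails at once if the loupe is moved by more than 25 mm (distance of loupe from where it was at the start of the episode above 0.025 m).
It fails at once if the lead weight is moved by more than 25 mm (distance of lead_weight from where it was at the start of the episode above 0.025 m).
It also fails if it takes over 58 s, if anything falls off the work surface, if the arm or the gripper's body presses on something with over 40 N, if the wrist force passes 120 N, or if a joint passes its speed limit or range.

## Working session

There is one attempt and no reset: what is moved stays moved. The work goes in short steps, Python scripts to look and compute and a tool call to move; the robot and the scene stay as the last step left them, time stands still between calls to the robot, and variables do not carry over. Pictures are saved under pics/ and viewed, at most 10 in all, crops included, and the job is handed in when it is done.

Besides the shell and the picture viewer there is one more tool, called after "Emit:" as name(argument=value, ...), one argument or row to a line, values as JSON. step_arm: Moves the arm, as the interface text tells. Its arguments: {"type":"object","properties":{"increments":{"type":"array","items":{"type":"number"}},"jaw":{"type":"number"}},"required":["increments"]}

```bash
mkdir -p pics; cat > h.py <<'E'
from plant import *
import numpy as np, cv2
def save(n):
    d=get_image(n); cv2.imwrite(f'pics/{n}_{int(read_state()["time"]*100)}.png',d['img'])
    np.savez(f'{n}.npz',**d); return d
def ray_plane(d,u,v,z):
    M=np.linalg.inv(d['camera_from_world']); o=M[:3,3]
    r=M[:3,:3]@np.array([(u-d['cx'])/d['fx'],-(v-d['cy'])/d['fy'],-1])
    return o+r*(z-o[2])/r[2]
def pt(d,u,v):
    z=float(d['depth'][int(v),int(u)]);M=np.linalg.inv(d['camera_from_world'])
    return (M@np.array([(u-d['cx'])/d['fx']*z,-(v-d['cy'])/d['fy']*z,-z,1]))[:3]
E
python3 - <<'E'
from h import *
a=save('top');b=save('scene')
print({k:v for k,v in a.items() if k not in('img','depth')});print(b['camera_from_world'],(a['depth']>0).mean())
print(read_state())
E
ls pics
```

```text
{'fx': 505.2765407077677, 'fy': 505.2765407077677, 'cx': 325.4570633557227, 'cy': 204.6534049210367, 'camera_from_world': array([[-0.00607167, -0.99997946, -0.00205307, -0.10256141],
       [ 0.99752123, -0.00620066,  0.07009239, -0.51976065],
       [-0.07010368, -0.00162241,  0.99753839, -1.32592691],
       [ 0.        ,  0.        ,  0.        ,  1.        ]])}
[[-0.47604598 -0.87940821 -0.00462972  0.1696168 ]
 [ 0.60495321 -0.33128846  0.72407152 -0.41061017]
 [-0.63828821  0.34189057  0.68970936 -1.01029891]
 [ 0.          0.          0.          1.        ]] 0.9961796875
{'time': 0.1, 'joint_pos': array([-1.47001616e+00,  1.50902599e-01,  1.43794074e+00, -9.01418031e-06,
        1.55381293e+00, -1.33988004e-01]), 'joint_vel': array([-0.00017381,  0.00029082, -0.00080689,  0.00021743,  0.0002837 ,
       -0.00123649]), 'joint_torque': array([ 4.09389351e-03, -7.14382625e+01, -5.71794748e+01, -3.64517155e-04,
        7.15431495e-03,  3.89196873e-05]), 'position': array([ 0.13371258, -0.55896606,  0.19176794]), 'eef_rot': array([-5.31812728e-04,  9.93118246e-01,  1.17114759e-01,  4.32396713e-06]), 'force': array([0.534353  , 0.19740098, 0.38686712]), 'moment': array([-6.38295621e-05, -3.08178018e-02, -3.53849167e-02]), 'gripper_force': 0.0, 'width': 1.0005805794435048}
scene_10.png
top_5.png
```

View pics/top_5.png

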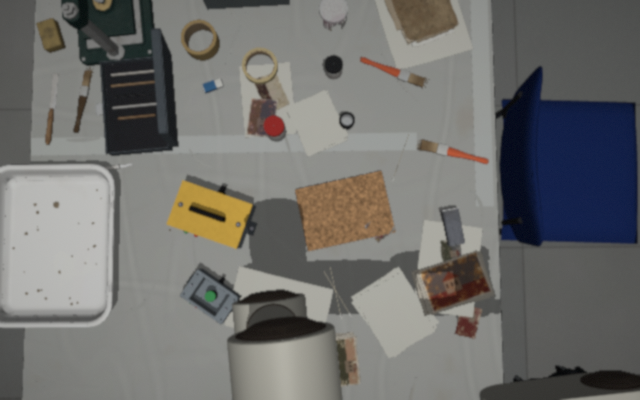

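View pics/scene_10.png

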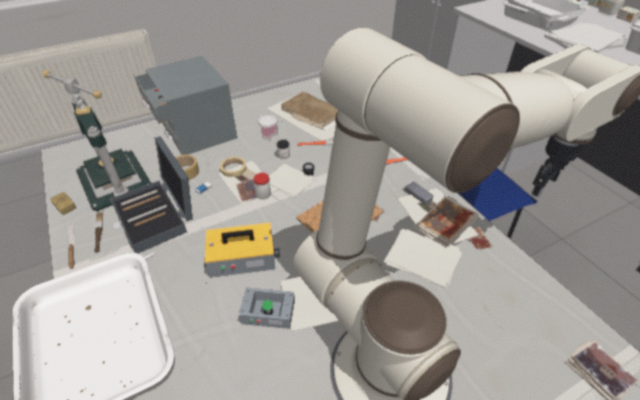

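Top view: the yellow cover on the larger grey box is at about (211,212), and the cork mat at (345,210). The red jar is at (274,126) and the lead weight at (452,225). The small open grey box with a green button at (210,293) is the look-alike. It is smaller and uncovered, so the box meant is the one under the cover.

```bash
python3 - <<'E'
from h import *
d=dict(np.load('top.npz'));h=cv2.cvtColor(d['img'],cv2.COLOR_BGR2HSV)
def rect(m,z,roi):
    mm=np.zeros_like(m);x0,y0,x1,y1=roi;mm[y0:y1,x0:x1]=m[y0:y1,x0:x1]
    mm=cv2.morphologyEx(mm,cv2.MORPH_OPEN,np.ones((3,3)))
    c=max(cv2.findContours(mm,cv2.RETR_EXTERNAL,cv2.CHAIN_APPROX_NONE)[0],key=cv2.contourArea)[:,0]
    P=np.array([ray_plane(d,u,v,z)[:2] for u,v in c],np.float32)*1000
    r=cv2.minAreaRect(P);b=cv2.boxPoints(r);e=[b[1]-b[0],b[2]-b[1]];l=max(e,key=np.linalg.norm)
    print(r, 'long-axis deg',np.degrees(np.arctan2(l[1],l[0])))
rect(cv2.inRange(h,(18,120,90),(35,255,255)),.075,(150,165,270,260))
rect(cv2.inRange(h,(5,60,60),(20,255,255)),.010,(280,155,410,260))
hm=cv2.inRange(h,(0,0,0),(180,255,60));rect(hm,.115,(185,195,232,225))
for n,(u,v) in dict(plate=(195,195),mat=(345,210),handle=(207,210),jar=(274,126),weight=(452,220)).items(): print(n,pt(d,u,v).round(3))
v=d['img'][160:330,150:410];cv2.imwrite('pics/crop.png',cv2.resize(v,None,fx=3,fy=3,interpolation=cv2.INTER_CUBIC))
E
```

```text
((493.556396484375, 189.05145263671875), (191.92054748535156, 120.37401580810547), 71.22667694091797) long-axis deg 71.22667
((500.69830322265625, -156.93971252441406), (176.44432067871094, 240.1359405517578), 11.970588684082031) long-axis deg -78.0294
((493.04656982421875, 187.33851623535156), (87.94310760498047, 10.182182312011719), 70.54922485351562) long-axis deg 70.54922
plate [0.542 0.227 0.076]
mat [ 0.505 -0.158  0.011]
handle [0.503 0.195 0.077]
jar [0.718 0.025 0.081]
weight [ 0.476 -0.438  0.03 ]
```

View pics/crop.png

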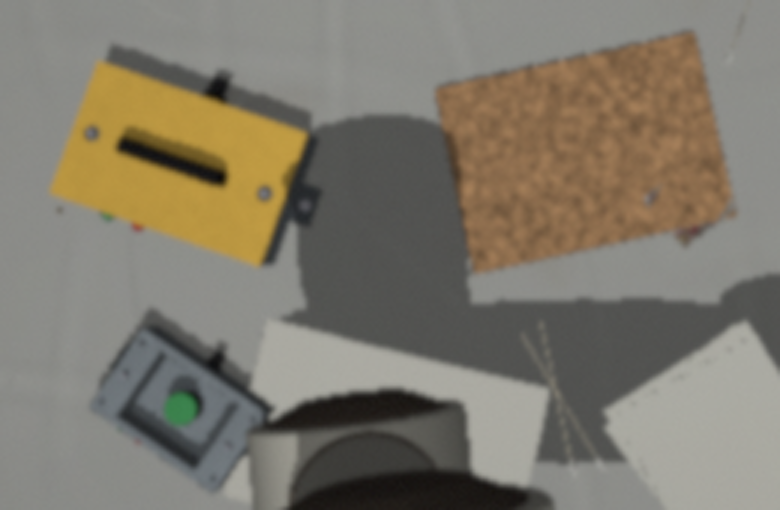

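The crop confirms it. The larger box carries the plate, with its handle at crop (172,155). The decoy with the exposed green button is at crop (180,407). The measured sizes of 192x120 mm for the plate and 240x176 mm for the mat match those given.

Emit:
step_arm(
  increments=[0.7, -0.857, 0, 0, 0, 0, 0.7, -0.857, 0, 0, 0, 0, 0.7, -0.857, 0, 0, 0, 0, 0.7, -0.857, 0, 0, 0, 0, 0.7, -0.857, 0, 0, 0, 0, 0.7, -0.857, 0, 0, 0, 0, 0.7, -0.857, 0, 0, 0, 0, 0.7, -0.857, 0, 0, 0, 0],
  jaw=0,
)

```text
time: 0.9
position: [0.2542, -0.31, 0.1924]
eef_rot: [0.0, 0.993, 0.118, -0.0]
force: [-0.4, -0.2, -0.0]
width: 1.004
gripper_force: 0.0
```

Emit:
step_arm(
  increments=[0.7, -0.857, 0, 0, 0, 0, 0.7, -0.857, 0, 0, 0, 0, 0.7, -0.857, 0, 0, 0, 0, 0.7, -0.857, 0, 0, 0, 0, 0.7, -0.857, 0, 0, 0, 0, 0.7, -0.857, 0, 0, 0, 0, 0.7, -0.857, 0, 0, 0, 0, 0.7, -0.857, 0, 0, 0, 0],
)

```text
time: 1.7
position: [0.3747, -0.0615, 0.192]
eef_rot: [-0.0, 0.993, 0.118, -0.0]
force: [-0.4, 0.1, 0.3]
width: 0.996
gripper_force: 0.0
```

Emit:
step_arm(
  increments=[0.7, -0.857, 0, 0, 0, -0.672, 0.7, -0.857, 0, 0, 0, -0.672, 0.7, -0.857, 0, 0, 0, -0.672, 0.7, -0.857, 0, 0, 0, -0.672, 0.7, -0.857, 0, 0, 0, -0.672, 0.7, -0.857, 0, 0, 0, -0.672, 0.7, -0.857, 0, 0, 0, -0.672, 0.7, -0.857, 0, 0, 0, -0.672, 0.7, -0.857, 0, 0, 0, -0.672, 0.7, -0.857, 0, 0, 0, -0.672],
)

```text
time: 2.7
position: [0.4951, 0.1867, 0.1924]
eef_rot: [0.0, 0.814, 0.58, 0.0]
force: [-0.3, -0.0, -0.1]
width: 0.999
gripper_force: 0.0
```

```bash
cat >> h.py <<'E'
from scipy.spatial.transform import Rotation as R
def go(x,y,z,yaw):
    s=read_state();q=s['eef_rot'];A=R.from_quat([q[1],q[2],q[3],q[0]])
    B=R.from_euler('z',yaw,degrees=True)*R.from_euler('x',np.pi)
    print('t',s['time'],s['position'].round(4),'F',s['force'].round(1),'w',round(s['width'],3),'gf',round(s['gripper_force'],1),'xyaw',np.degrees(np.arctan2(*A.as_matrix()[[1,0],0])).round(2),'j',s['joint_pos'].round(2))
    print('inc',(A.inv().apply(np.array([x,y,z])-s['position'])/.25).round(3),((A.inv()*B).as_rotvec()/1.5).round(3))
E
python3 - <<'E'
from h import *
go(.4935,.1885,.192,71.2)
d=save('wrist');print(d['tool_from_camera'].round(3),d['fx'],d['cx'],d['cy'])
save('top')
E
ls pics
```

```text
t 2.7 [0.4951 0.1867 0.1924] F [-0.3 -0.  -0.1] w 0.999 gf 0.0 xyaw 70.94 j [ 0.21  0.05  1.54 -0.    1.54  0.55]
inc [ 0.005 -0.008  0.002] [ 0.    -0.    -0.003]
[[-0.     0.961  0.277  0.07 ]
 [ 1.     0.     0.     0.   ]
 [ 0.     0.277 -0.961 -0.182]
 [ 0.     0.     0.     1.   ]] 309.70691628693146 316.84163054716794 200.04121674936576
crop.png
scene_10.png
top_280.png
top_5.png
wrist_275.png
```

View pics/wrist_275.png

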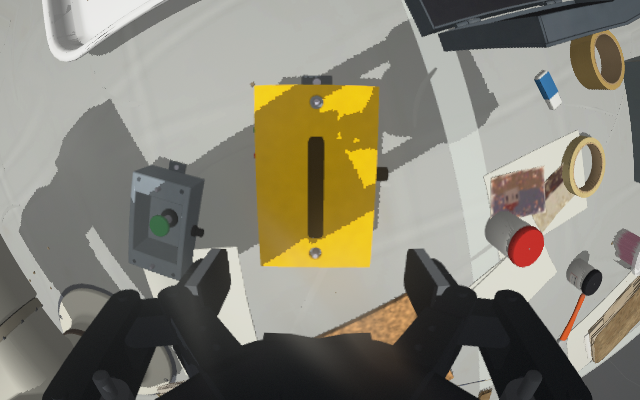

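The wrist view shows the bar from (316,137) to (316,238), between the open fingers and aligned with the tool's x. I'll check its centre by casting rays onto the bar-top plane.

```bash
cat >> h.py <<'E'
def wray(d,s,u,v,z):
    a=np.array([u-d['cx'],v-d['cy']]);r=np.hypot(*a);th=r/d['fx'];k=np.sin(th)/max(r,1e-9)
    c=np.array([a[0]*k,-a[1]*k,-np.cos(th)]);T=d['tool_from_camera'];q=s['eef_rot'];A=R.from_quat([q[1],q[2],q[3],q[0]])
    o=s['position']+A.apply(T[:3,3]);w=A.apply(T[:3,:3]@c);return o+w*(z-o[2])/w[2]
E
python3 - <<'E'
from h import *
d=dict(np.load('wrist.npz'));s=read_state()
for uv,z in [((316,137),.115),((316,238),.115),((308,190),.115),((324,190),.115),((317,102),.08),((315,253),.08)]: print(uv,wray(d,s,*uv,z).round(4))
go(.4935,.1885,.088,71.2)
E
```

```text
(316, 137) [0.5109 0.2347 0.115 ]
(316, 238) [0.4814 0.149  0.115 ]
(308, 190) [0.4895 0.1937 0.115 ]
(324, 190) [0.5026 0.1892 0.115 ]
(317, 102) [0.5217 0.2634 0.08  ]
(315, 253) [0.4698 0.119  0.08  ]
t 2.8 [0.4949 0.1872 0.1925] F [0.1 0.4 0.3] w 0.999 gf 0.0 xyaw 71.04 j [0.22 0.05 1.54 0.   1.54 0.55]
inc [ 0.003 -0.007  0.418] [ 0.    -0.    -0.002]
```

Emit:
step_arm(
  increments=[0.011, -0.003, 0.1, 0, 0, 0, 0.011, -0.003, 0.2, 0, 0, 0, 0.011, -0.003, 0.3, 0, 0, 0, 0.011, -0.003, 0.38, 0, 0, 0, 0.011, -0.003, 0.418, 0, 0, 0, 0.011, -0.003, 0.418, 0, 0, 0, 0.011, -0.003, 0.418, 0, 0, 0],
  jaw=0,
)

```text
time: 3.5
position: [0.4954, 0.1909, 0.0888]
eef_rot: [0.0, 0.813, 0.582, 0.001]
force: [0.2, -0.1, 0.3]
width: 1.0
gripper_force: 0.0
```

Emit:
step_arm(
  increments=[0, 0, 0, 0, 0, 0, 0, 0, 0, 0, 0, 0, 0, 0, 0, 0, 0, 0, 0, 0, 0, 0, 0, 0, 0, 0, 0, 0, 0, 0, 0, 0, 0, 0, 0, 0, 0, 0, 0, 0, 0, 0, 0, 0, 0, 0, 0, 0, 0, 0, 0, 0, 0, 0, 0, 0, 0, 0, 0, 0],
  jaw=1,
)

```text
time: 4.5
position: [0.495, 0.1909, 0.0878]
eef_rot: [-0.0, 0.813, 0.582, 0.0]
force: [-0.6, 0.2, -0.0]
width: 0.002
gripper_force: 0.0
```

The jaws shut fully with no force, so the bar isn't held. I'll look.

```bash
python3 - <<'E'
from h import *
go(.4935,.1885,.088,71.2)
w=save('wrist')['img'];b=save('scene')['img'];t=save('top')['img']
c=cv2.resize(b[200:300,180:320],(560,400),interpolation=3);cv2.imwrite('pics/look.png',np.vstack([np.hstack([w[100:400,200:440],cv2.resize(b[200:300,180:320],(420,300),interpolation=3)]),cv2.resize(t[160:260,140:360],(660,300),interpolation=3)]))
E
```

```text
t 4.5 [0.495  0.1909 0.0878] F [-0.6  0.2 -0. ] w 0.002 gf 0.0 xyaw 71.21 j [0.22 0.12 1.69 0.   1.33 0.55]
inc [-0.011 -0.003 -0.001] [-0. -0.  0.]
```

View pics/look.png

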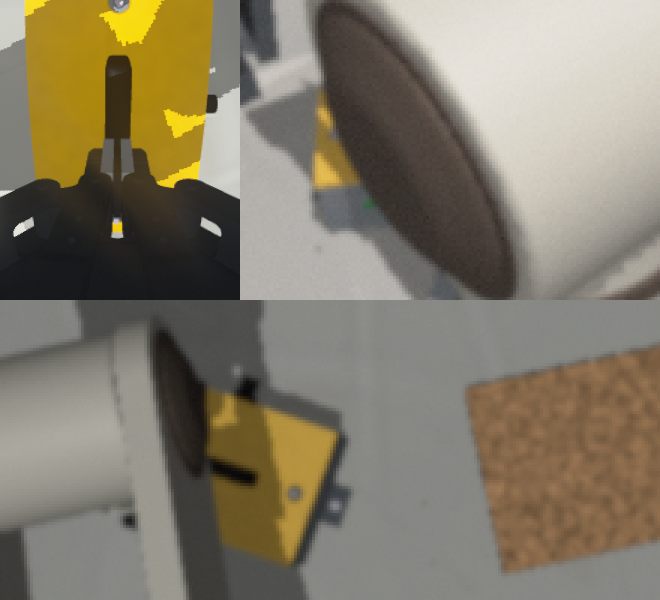

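```bash
python3 - <<'E'
from h import *
d=dict(np.load('wrist.npz'));D=d['depth'];s=read_state()
def p(u,v):
    a=np.array([u-d['cx'],v-d['cy']]);r=np.hypot(*a);th=r/d['fx'];c=np.array([a[0]/r*np.tan(th),-a[1]/r*np.tan(th),-1])*D[v,u]
    T=d['tool_from_camera'];return ((T[:3,:3]@c+T[:3,3])*1000).round(0)
for v in range(160,290,8): print(v,p(317,v),p(308,v),p(326,v),p(360,v))
print(s['width'],s['position'],s['gripper_force'],s['time'])
E
```

```text
160 [ 45.   0. -15.] [ 44.  -5. -10.] [ 44.   5. -13.] [41. 28. 12.]
168 [ 42.   0. -27.] [ 42.  -4. -25.] [ 42.   5. -26.] [35. 28. 13.]
176 [ 38.   0. -28.] [ 38.  -4. -26.] [ 38.   5. -27.] [30. 28. 13.]
184 [ 34.   0. -27.] [ 34.  -4. -27.] [ 34.   5. -27.] [25. 28. 12.]
192 [ 30.   0. -27.] [ 30.  -4. -27.] [ 29.   5. -26.] [19. 29. 13.]
200 [ 26.   0. -27.] [ 25.  -4. -27.] [ 25.   5. -27.] [14. 29. 14.]
208 [ 21.   0. -27.] [ 21.  -4. -26.] [ 21.   5. -27.] [ 9. 29. 12.]
216 [ 17.   0. -27.] [ 17.  -4. -27.] [ 17.   5. -27.] [ 3. 29. 12.]
224 [ 12.   0. -27.] [ 12.  -4. -27.] [ 12.   5. -27.] [-3. 30. 13.]
232 [  8.   0. -28.] [  7.  -4. -27.] [  7.   5. -27.] [-8. 30. 12.]
240 [ 11.   0. -45.] [ 10.  -4. -45.] [ 11.   5. -45.] [-15.  30.  13.]
248 [ 11.   0. -54.] [ 11.  -4. -55.] [ 11.   5. -54.] [-21.  30.  13.]
256 [ 11.   0. -63.] [ 11.  -3. -63.] [ 11.   4. -63.] [-27.  31.  13.]
264 [ 10.   0. -69.] [ 11.  -3. -70.] [ 11.   4. -70.] [-33.  31.  13.]
272 [ 10.   0. -76.] [ 11.  -3. -76.] [ 10.   4. -75.] [-40.  31.  13.]
280 [  7.   0. -76.] [ 12.  -3. -85.] [ 12.   4. -84.] [-46.  32.  12.]
288 [  3.   0. -76.] [ 12.  -3. -90.] [ 11.   4. -89.] [  7.  17. -82.]
-0.0013269837634613537 [0.49499683 0.19090405 0.08782675] 0.0 4.65
```

```bash
python3 - <<'E'
from h import *
d=dict(np.load('wrist.npz'));D=d['depth']
def p(u,v):
    a=np.array([u-d['cx'],v-d['cy']]);r=np.hypot(*a);th=r/d['fx'];c=np.array([a[0]/r*np.tan(th),-a[1]/r*np.tan(th),-1])*D[v,u]
    T=d['tool_from_camera'];return ((T[:3,:3]@c+T[:3,3])*1000).round(1)
for v in range(232,242): print(v,p(310,v),p(324,v),p(304,v))
E
```

```text
232 [  7.8  -3.3 -27.6] [  7.7   4.2 -27.4] [-8.2 -8.3 12. ]
233 [  6.7  -3.3 -26.4] [  7.1   4.2 -27.4] [-9.3 -8.3 12.8]
234 [  5.9  -3.3 -25.8] [  6.2   4.3 -26.6] [-9.8 -8.3 12.4]
235 [  6.   -3.3 -27.4] [  6.2   4.2 -27.9] [-10.5  -8.3  12.3]
236 [  5.3  -3.3 -27.2] [  5.3   4.3 -27.3] [-11.3  -8.3  12.4]
237 [  4.3  -3.3 -26.3] [  4.6   4.3 -27. ] [-11.9  -8.3  12.2]
238 [ 11.1  -2.9 -43.5] [ 10.6   3.9 -42.3] [ 10.6  -5.9 -42.5]
239 [ 10.4  -2.9 -43.3] [ 10.    3.9 -42.4] [ 10.1  -5.9 -42.4]
240 [ 10.5  -2.9 -44.7] [  9.9   3.9 -43.2] [ 10.3  -5.8 -44.3]
241 [ 10.5  -2.9 -45.9] [ 10.7   3.8 -46.3] [ 10.7  -5.7 -46.4]
```

Depth shows the fingertips 42 mm behind the reported TCP, with the bar top at 27 mm as expected. The tips shut above the bar. I'll confirm with a gentle touch on the bar.

Emit:
step_arm(
  increments=[0, 0, 0.02, 0, 0, 0, 0, 0, 0.04, 0, 0, 0, 0, 0, 0.044, 0, 0, 0, 0, 0, 0.048, 0, 0, 0, 0, 0, 0.048, 0, 0, 0],
)

```text
time: 5.15
position: [0.4948, 0.1909, 0.076]
eef_rot: [-0.0, 0.813, 0.582, -0.0]
force: [-5.6, -1.4, 6.1]
width: -0.002
gripper_force: 3.2
```

Emit:
step_arm(
  increments=[0, 0, 0.004, 0, 0, 0, 0, 0, 0.008, 0, 0, 0, 0, 0, 0.008, 0, 0, 0],
)

```text
time: 5.45
position: [0.495, 0.1909, 0.0759]
eef_rot: [0.0, 0.813, 0.582, 0.0]
force: [-16.5, -5.3, 32.5]
width: -0.002
gripper_force: 16.1
```

The touch confirms it: the tips met the bar top (0.115) at a reported z of 0.076, so the true tips are about 39 mm above the reported TCP. I'll raise, open, and descend to a reported z of 0.049.

Emit:
step_arm(
  increments=[0, 0, -0.08, 0, 0, 0, 0, 0, -0.16, 0, 0, 0, 0, 0, -0.16, 0, 0, 0],
)

```text
time: 5.75
position: [0.4961, 0.1912, 0.1163]
eef_rot: [0.001, 0.813, 0.582, 0.002]
force: [0.1, -0.2, -0.0]
width: 0.002
gripper_force: 0.0
```

Emit:
step_arm(
  increments=[0, 0, 0, 0, 0, 0, 0, 0, 0, 0, 0, 0, 0, 0, 0, 0, 0, 0, 0, 0, 0, 0, 0, 0, 0, 0, 0, 0, 0, 0, 0, 0, 0, 0, 0, 0, 0, 0, 0, 0, 0, 0],
  jaw=0,
)

```text
time: 6.45
position: [0.495, 0.1909, 0.1138]
eef_rot: [-0.0, 0.813, 0.582, 0.0]
force: [0.1, 0.3, 0.4]
width: 1.0
gripper_force: 0.0
```

Emit:
step_arm(
  increments=[0, 0, 0.06, 0, 0, 0, 0, 0, 0.12, 0, 0, 0, 0, 0, 0.18, 0, 0, 0, 0, 0, 0.22, 0, 0, 0, 0, 0, 0.255, 0, 0, 0, 0, 0, 0.255, 0, 0, 0, 0, 0, 0.255, 0, 0, 0],
)

```text
time: 7.15
position: [0.4952, 0.191, 0.0505]
eef_rot: [0.0, 0.813, 0.582, 0.0]
force: [-0.4, -0.3, 0.5]
width: 0.998
gripper_force: 0.0
```

Emit:
step_arm(
  increments=[0, 0, 0, 0, 0, 0, 0, 0, 0, 0, 0, 0, 0, 0, 0, 0, 0, 0, 0, 0, 0, 0, 0, 0, 0, 0, 0, 0, 0, 0, 0, 0, 0, 0, 0, 0, 0, 0, 0, 0, 0, 0, 0, 0, 0, 0, 0, 0, 0, 0, 0, 0, 0, 0, 0, 0, 0, 0, 0, 0],
  jaw=1,
)

```text
time: 8.15
position: [0.4952, 0.191, 0.0504]
eef_rot: [0.0, 0.813, 0.582, 0.0]
force: [-1.1, -1.0, 4.7]
width: 0.152
gripper_force: 59.7
```

Gripped: the opening is about 13 mm and the grip force 60 N. Now I'll lift straight up.

Emit:
step_arm(
  increments=[0, 0, -0.03, 0, 0, 0, 0, 0, -0.06, 0, 0, 0, 0, 0, -0.1, 0, 0, 0, 0, 0, -0.16, 0, 0, 0, 0, 0, -0.24, 0, 0, 0, 0, 0, -0.32, 0, 0, 0, 0, 0, -0.4, 0, 0, 0, 0, 0, -0.4, 0, 0, 0, 0, 0, -0.4, 0, 0, 0],
)

```text
time: 9.05
position: [0.495, 0.1909, 0.1501]
eef_rot: [0.0, 0.813, 0.582, 0.0]
force: [-0.0, 0.0, -2.2]
width: 0.152
gripper_force: 58.9
```

```bash
python3 - <<'E'
from h import *
go(.501,-.157,.15,102)
d=save('wrist');s=read_state();im=d['img']
b=save('scene')['img']
cv2.imwrite('pics/look2.png',np.hstack([cv2.resize(im,(400,250)),b[150:400,140:500]]))
E
```

```text
t 9.05 [0.495  0.1909 0.1501] F [-0.   0.  -2.2] w 0.152 gf 58.9 xyaw 71.21 j [0.22 0.08 1.61 0.   1.46 0.55]
inc [-1.31   0.471  0.   ] [ 0.    -0.    -0.358]
```

View pics/look2.png

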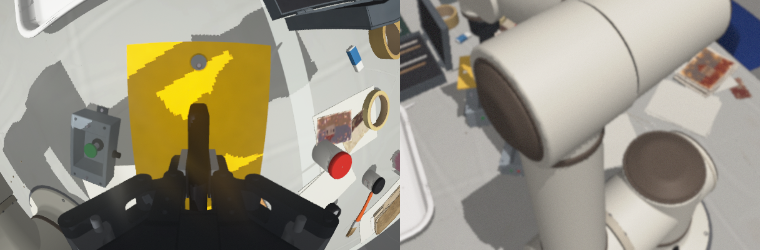

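The plate hangs level in the grip, so I'll carry it to the mat in two halves, turning in the second.

Emit:
step_arm(
  increments=[-0.08, 0.03, 0, 0, 0, 0, -0.2, 0.07, 0, 0, 0, 0, -0.32, 0.115, 0, 0, 0, 0, -0.44, 0.158, 0, 0, 0, 0, -0.56, 0.2, 0, 0, 0, 0, -0.655, 0.235, 0, 0, 0, 0],
)

```text
time: 9.75
position: [0.4973, 0.0154, 0.1491]
eef_rot: [-0.0, 0.813, 0.582, -0.001]
force: [0.3, -0.3, -1.7]
width: 0.152
gripper_force: 58.8
```

Emit:
step_arm(
  increments=[-0.12, 0.04, 0, 0, 0, -0.06, -0.24, 0.085, 0, 0, 0, -0.12, -0.36, 0.13, 0, 0, 0, -0.18, -0.48, 0.17, 0, 0, 0, -0.24, -0.58, 0.21, 0, 0, 0, -0.3, -0.655, 0.235, 0, 0, 0, -0.358, -0.655, 0.235, 0, 0, 0, -0.358, -0.655, 0.235, 0, 0, 0, -0.358, -0.655, 0.235, 0, 0, 0, -0.358],
)

```text
time: 10.65
position: [0.5006, -0.1563, 0.1496]
eef_rot: [-0.0, 0.63, 0.777, 0.0]
force: [-0.4, 1.2, -1.8]
width: 0.149
gripper_force: 58.8
```

```bash
python3 - <<'E'
from h import *
go(.501,-.157,-.0086,102)
save('top')
E
ls pics
```

```text
t 10.65 [ 0.5006 -0.1563  0.1496] F [-0.4  1.2 -1.8] w 0.149 gf 58.8 xyaw 101.93 j [-0.45  0.06  1.62  0.    1.46 -0.66]
inc [-0.004  0.001  0.633] [-0.    -0.    -0.001]
crop.png
look.png
look2.png
scene_10.png
scene_459.png
scene_915.png
top_1070.png
top_280.png
top_465.png
top_5.png
wrist_275.png
wrist_455.png
wrist_910.png
```

Emit:
step_arm(
  increments=[0, 0, 0.1, 0, 0, 0, 0, 0, 0.2, 0, 0, 0, 0, 0, 0.3, 0, 0, 0, 0, 0, 0.4, 0, 0, 0, 0, 0, 0.48, 0, 0, 0, 0, 0, 0.54, 0, 0, 0, 0, 0, 0.58, 0, 0, 0, 0, 0, 0.6, 0, 0, 0, 0, 0, 0.61, 0, 0, 0, 0, 0, 0.62, 0, 0, 0, 0, 0, 0.628, 0, 0, 0, 0, 0, 0.628, 0, 0, 0],
)

```text
time: 11.9
position: [0.5008, -0.157, -0.0069]
eef_rot: [0.0, 0.63, 0.777, 0.0]
force: [-0.6, -0.1, -2.4]
width: 0.152
gripper_force: 58.8
```

Not touching yet; I'll lower further in millimetre steps.

Emit:
step_arm(
  increments=[0, 0, 0.004, 0, 0, 0, 0, 0, 0.008, 0, 0, 0, 0, 0, 0.008, 0, 0, 0],
)

```text
time: 12.2
position: [0.5007, -0.157, -0.009]
eef_rot: [-0.0, 0.63, 0.777, 0.0]
force: [0.1, 0.9, -1.1]
width: 0.154
gripper_force: 58.8
```

Emit:
step_arm(
  increments=[0, 0, 0.004, 0, 0, 0, 0, 0, 0.004, 0, 0, 0],
)

```text
time: 12.4
position: [0.5008, -0.157, -0.0096]
eef_rot: [0.0, 0.63, 0.777, 0.0]
force: [-1.9, -0.1, 4.2]
width: 0.153
gripper_force: 59.5
```

Contact, so I'll release and rise.

Emit:
step_arm(
  increments=[0, 0, 0, 0, 0, 0, 0, 0, 0, 0, 0, 0, 0, 0, 0, 0, 0, 0, 0, 0, 0, 0, 0, 0, 0, 0, 0, 0, 0, 0, 0, 0, 0, 0, 0, 0, 0, 0, 0, 0, 0, 0, 0, 0, 0, 0, 0, 0],
  jaw=0,
)

```text
time: 13.2
position: [0.5007, -0.157, -0.01]
eef_rot: [-0.0, 0.63, 0.777, 0.0]
force: [-0.0, -0.9, 0.3]
width: 0.996
gripper_force: 0.0
```

Emit:
step_arm(
  increments=[0, 0, -0.05, 0, 0, 0, 0, 0, -0.12, 0, 0, 0, 0, 0, -0.24, 0, 0, 0, 0, 0, -0.4, 0, 0, 0, 0, 0, -0.56, 0, 0, 0, 0, 0, -0.64, 0, 0, 0, 0, 0, -0.64, 0, 0, 0],
)

```text
time: 13.9
position: [0.5019, -0.1575, 0.1543]
eef_rot: [0.003, 0.629, 0.777, 0.001]
force: [0.2, -0.5, -0.4]
width: 1.003
gripper_force: 0.0
```

Emit:
step_arm(
  increments=[0.63, 0.236, 0, 0, 0, 0, 0.63, 0.236, 0, 0, 0, 0, 0.63, 0.236, 0, 0, 0, 0, 0.63, 0.236, 0, 0, 0, 0, 0.63, 0.236, 0, 0, 0, 0, 0.63, 0.236, 0, 0, 0, 0, 0.63, 0.236, 0, 0, 0, 0],
  jaw=1,
)

```text
time: 14.6
position: [0.5255, 0.0086, 0.1499]
eef_rot: [-0.0, 0.63, 0.777, -0.0]
force: [-1.1, -0.1, 0.2]
width: -0.0
gripper_force: 0.0
```

```bash
python3 - <<'E'
from h import *
go(.495,.1885,.1496,71.2)
d=save('wrist');save('top')
E
ls pics
```

```text
t 14.6 [0.5255 0.0086 0.1499] F [-1.1 -0.1  0.2] w -0.0 gf 0.0 xyaw 101.93 j [-0.13  0.07  1.62 -0.    1.46 -0.34]
inc [0.729 0.029 0.001] [-0.     0.     0.358]
crop.png
look.png
look2.png
scene_10.png
scene_459.png
scene_915.png
top_1070.png
top_1470.png
top_280.png
top_465.png
top_5.png
wrist_1465.png
wrist_275.png
wrist_455.png
wrist_910.png
```

```bash
python3 - <<'E'
from h import *
d=dict(np.load('top.npz'));w=dict(np.load('wrist.npz'));s=read_state()
cv2.imwrite('pics/look3.png',np.hstack([cv2.resize(d['img'],(400,250)),cv2.resize(w['img'],(400,250))]))
h=cv2.cvtColor(d['img'],cv2.COLOR_BGR2HSV);m=cv2.inRange(h,(18,120,60),(35,255,255));m[:,:280]=0;m[:150]=0;m[280:]=0
c=np.vstack(cv2.findContours(m,cv2.RETR_EXTERNAL,cv2.CHAIN_APPROX_NONE)[0])[:,0]
print(cv2.minAreaRect(np.array([ray_plane(d,u,v,.015)[:2]*1000 for u,v in c],np.float32)))
h=cv2.cvtColor(w['img'],cv2.COLOR_BGR2HSV);g=cv2.inRange(h,(45,80,40),(85,255,255))
n,l,st,ce=cv2.connectedComponentsWithStats(g)
for i in range(1,n):
    if st[i,4]>60: print(st[i],ce[i],wray(w,s,*ce[i],.058).round(4))
E
```

```text
((499.69183349609375, -157.13272094726562), (124.34741973876953, 194.1871337890625), 11.785430908203125)
[304   0  44  15 473] [325.37209302   5.58350951] [0.4983 0.1755 0.058 ]
```

View pics/look3.png

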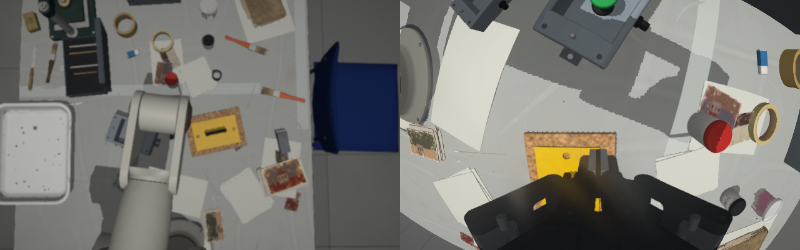

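The plate lies centred and aligned on the mat, measured at (500,-157) mm and 11.8°, against 12.0° for the mat. Next I'll go over the plunger, which is partly visible at the image's top edge.

Emit:
step_arm(
  increments=[0.5, 0.02, 0, 0, 0, 0.2, 0.729, 0.029, 0, 0, 0, 0.358, 0.729, 0.029, 0, 0, 0, 0.358, 0.729, 0.029, 0, 0, 0, 0.358, 0.729, 0.029, 0, 0, 0, 0.358, 0.729, 0.029, 0, 0, 0, 0.358, 0.729, 0.029, 0, 0, 0, 0.358],
  jaw=1,
)

```text
time: 15.4
position: [0.4952, 0.1883, 0.1501]
eef_rot: [0.0, 0.813, 0.582, -0.0]
force: [-0.4, -0.4, -0.9]
width: 0.0
gripper_force: 0.0
```

```bash
python3 - <<'E'
from h import *
w=save('wrist');s=read_state()
h=cv2.cvtColor(w['img'],cv2.COLOR_BGR2HSV);g=cv2.inRange(h,(45,80,40),(85,255,255))
n,l,st,ce=cv2.connectedComponentsWithStats(g)
for i in range(1,n):
    if st[i,4]>60: print(st[i],ce[i],wray(w,s,*ce[i],.058).round(4))
cv2.imwrite('pics/look4.png',w['img'])
go(.495,.1905,.05,71.2)
E
```

```text
[ 294  165   45   45 1582] [315.88305942 187.38116308] [0.4958 0.1912 0.058 ]
[133 228  20  22 338] [142.79881657 238.48224852] [0.3007 0.1992 0.058 ]
t 15.45 [0.4953 0.188  0.15  ] F [ 0.5  0.2 -0.2] w -0.003 gf 0.0 xyaw 71.2 j [ 0.22  0.07  1.61 -0.    1.46  0.55]
inc [ 0.009 -0.004  0.4  ] [-0.  0.  0.]
```

View pics/look4.png

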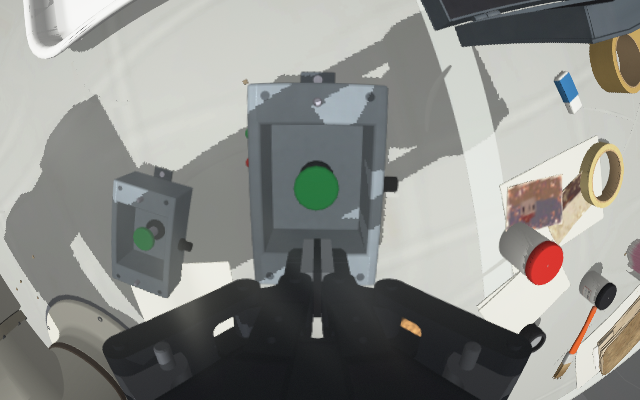

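The wrist view shows the plunger of the larger box at (316,187), world (0.496,0.191). I'll descend to just above it, then press slowly.

Emit:
step_arm(
  increments=[0.012, -0.003, 0.1, 0, 0, 0, 0.012, -0.003, 0.2, 0, 0, 0, 0.012, -0.003, 0.3, 0, 0, 0, 0.012, -0.003, 0.4, 0, 0, 0, 0.012, -0.003, 0.46, 0, 0, 0, 0.012, -0.003, 0.5, 0, 0, 0, 0.012, -0.003, 0.5, 0, 0, 0, 0.012, -0.003, 0.5, 0, 0, 0],
)

```text
time: 16.25
position: [0.4958, 0.1918, 0.0257]
eef_rot: [0.0, 0.813, 0.582, 0.0]
force: [0.4, -0.5, 0.7]
width: -0.0
gripper_force: 0.0
```

Emit:
step_arm(
  increments=[0, 0, 0.012, 0, 0, 0, 0, 0, 0.024, 0, 0, 0, 0, 0, 0.032, 0, 0, 0, 0, 0, 0.032, 0, 0, 0, 0, 0, 0.032, 0, 0, 0],
)

```text
time: 16.75
position: [0.4956, 0.1923, 0.0174]
eef_rot: [0.0, 0.813, 0.582, 0.0]
force: [1.7, -1.0, 3.9]
width: 0.0
gripper_force: 1.7
```

Contact as predicted: about 4 N at 1–2 mm of travel. Now I'll press on to half travel.

Emit:
step_arm(
  increments=[0, 0, 0.01, 0, 0, 0, 0, 0, 0.02, 0, 0, 0, 0, 0, 0.03, 0, 0, 0, 0, 0, 0.04, 0, 0, 0, 0, 0, 0.048, 0, 0, 0, 0, 0, 0.053, 0, 0, 0, 0, 0, 0.053, 0, 0, 0, 0, 0, 0.053, 0, 0, 0, 0, 0, 0.053, 0, 0, 0, 0, 0, 0.053, 0, 0, 0],
)

```text
time: 17.75
position: [0.4956, 0.1923, 0.004]
eef_rot: [0.0, 0.813, 0.582, 0.0]
force: [1.3, -0.8, 7.3]
width: -0.001
gripper_force: 3.8
```

```bash
python3 - <<'E'
from h import *
w=save('wrist');s=read_state();go(.4956,.191,.004,71.2)
d=w;D=d['depth'];h=cv2.cvtColor(w['img'],cv2.COLOR_BGR2HSV);g=cv2.inRange(h,(45,80,40),(85,255,255));g[:,:240]=0;g=cv2.erode(g,np.ones((3,3)))
z=[]
for v,u in zip(*np.nonzero(g)):
    a=np.array([u-d['cx'],v-d['cy']]);r=np.hypot(*a);t=np.tan(r/d['fx']);c=np.array([a[0]/r*t,-a[1]/r*t,-1])*D[v,u];T=d['tool_from_camera'];z.append((s['position'][2]-(T[:3,:3]@c+T[:3,3])[2]))
print(len(z),np.percentile(z,[5,50,75,95]))
E
```

```text
t 17.8 [0.4956 0.1923 0.004 ] F [ 2.2 -0.8  7.1] w -0.001 gf 3.8 xyaw 71.21 j [0.23 0.2  1.78 0.   1.16 0.55]
inc [-0.005  0.002  0.   ] [ 0. -0.  0.]
1769 [0.03979902 0.0428675  0.04337571 0.04401727]
```

The plunger top is at 42.9 mm (target 43) and the force is 7.3 N (7.5 expected), both at half travel, so I'm handing in.

```bash
python3 -c "
from plant import *
print(close_job())"
```

```text
the job is handed in; nothing more can be done
None
```

The job is handed in: the cover plate lies centred and lined up on the cork mat, and the fingers hold the plunger at half travel (top measured at 42.9 mm, about 7 N); the hand-in call returned no verdict.

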